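# Square the blued bar to the rail for marking out

### The arm

A 7-joint arm with a two-finger parallel gripper is mounted at the origin on the work surface. World frame = base frame: x ahead of the robot, y to its left, z up, the work surface at z = 0. Lengths are in m, angles in rad, forces in N, time in s.
With the tool pointing down it reaches from about 0.4 to 0.875 m from the base axis. Payload 6.5 kg.
Tool frame: the origin (TCP) lies at the centre of the arm's flange, where the gripper is bolted on; the fingertips stand ahead of it and the grasp point (between the pads) lies 147 mm ahead of it (finger_overhang is the z of the fingertips in the tool frame, in m); z points along the fingers, y is the line along which they close (so a half turn about z gives the same grasp; the last joint's range is limited). The gripper opens to 88 mm and grips with 3 to 60 N. Pads are 18 mm wide; open, the fingers measure 123 mm over their backs; the gripper's body (75 mm by 187 mm) begins 45 mm behind the grasp point.
Start: joints at [1.173, 0.536, -0.004, 1.538, 0.003, 1.067, -0.071], TCP at [0.212, -0.615, 0.405] pointing down, gripper open.
Joint ranges: [-2.7, 2.7], [-0.37, 2.16], [-1.27, 1.26], [0.24, 2.4], [-1.31, 4.45], [0.19, 1.91], [-2.76, 2.76]. Speed limits (rad/s): [2.39, 2.39, 3.14, 3.14, 3.14, 3.14, 3.14].

### API

Orientations are given as a rotation vector (axis times angle).
In Python, from rig import move_to, servo_line, move_j, grip, pause, ik, get_image, calibration, MotionError, hand_in, get_clock, get_joint_pos, get_joint_velocities, get_joint_torque, get_position, get_eef_rot, get_wrist_force, get_wrist_torque, get_opening, get_finger_force, finger_overhang gives the robot as it stands. Calls block until the motion is done:
- move_to(position, orientation): joint-space move of the TCP to a pose.
- servo_line(position, rot=None, feed=0.15): straight line of the TCP; rot=None keeps the orientation; feed is the mean speed in m/s.
- move_j(angles): joint-space move.
- grip(opening, f_grip=None): finger opening in m; f_grip is the grip in N (None keeps the last); returns when the fingers have stopped.
- pause(seconds).
- ik(position, orientation): joint angles nearest the present ones, or None.
- get_image(name): name is "scene" or "top" or "wrist"; returns the picture (384x512x3 uint8, red, green, blue); there is no depth.
- calibration(name): a dict with "fovy" (degrees; the focal length in pixels is half the picture's height over the tangent of half this angle, whatever the lens; pixels are square), "cx", "cy" (the principal point, pixels), "k1" (the pictures are not rectified: a ray, as slopes to the right and down, at radius r is drawn at 1 + k1 r^2 times it, then the intrinsics apply), "rvec" (rotation vector, rad) and "tvec" (3), from world to camera coordinates, as OpenCV has them; the wrist camera has in their place "mount" (4x4, takes a point from camera to tool coordinates, whose origin is the TCP and whose axes are the flange's). Camera axes: x right, y down, z forward; pixel columns grow to the right and rows downward; lengths in m; the calibration is good to about 2 mm. A picture is of the moment at which its call begins: read the wrist's pose just before it. calibration takes no time and is no camera call.
A pose or a line that the arm cannot do raises MotionError and nothing moves.
- hand_in(): hands the job in; it is judged then, once.
Readings, each from a call of its own:
- get_clock(): time.
- get_joint_pos(): joint angles.
- get_joint_velocities(): joint speeds.
- get_joint_torque(): joint torques, N m.
- get_position(): TCP position.
- get_eef_rot(): TCP orientation.
- get_wrist_force(): force on the tool from outside, world axes, zero at the start.
- get_wrist_torque(): the same for the moment, N m.
- get_opening(): finger opening in m.
- get_finger_force(): force on a finger pad.
Only numpy, scipy, OpenCV 4.12 (cv2) and the standard library are available. Lean on these libraries where they do the work, as an engineer would, in place of code of your own. Each camera call takes 0.05 s, during which the arm holds its last target. There are 200 camera calls.

### The job

Set the blued square steel bar up for marking out: push it across the plate, working at two points along its length, until it is pressed home parallel against the ground face of the cast-iron rail; then slide it along the rail until its left end butts against the brass nose of the stop rod, wherever that has been set, and leave it there tight to both, flat on the plate. The rail has been set true and is held by nothing but its own weight, so feel for the contact and push gently enough that it does not shift. Leave the chest and its pin gauges and all the other tools as they stand.

Things in the scene. Friction and masses are not known exactly. Their poses are not given: they have to be found in the camera images.
- bar_mid (a point): Centre of the work: loose bar of 20 mm square bright steel, 220 mm long, top painted marking-out blue, lying flat so that this point is 10 mm above the plate. Local y runs along it towards its left end, x across it towards the rail, z up. Weighs 0.59 to 0.83 kg; slid bodily over the plate it drags with 2.5 to 6 N, swung by a push at one end with less than half that.
- bar_left (a point): Centre of the bar's left end face (the end towards the stop rod), 110 mm from bar_mid along its y, axes as bar_mid.
- bar_right (a point): Centre of the bar's right end face, 110 mm from bar_mid along its -y, axes as bar_mid.
- rail: Loose cast-iron rail, 400 (y) x 36 (x) x 32 mm high, 3.4 kg; origin under its centre, on the plate. Its ground face looks to the robot (local -x), 18 mm before the origin. A black bracket on its left (+y) end, inner face at y = 200 mm, 30 mm high (thumbscrew 46 mm), reaches 30 mm out from that face and carries the stop rod. 7 N or more on one end turns the rail, 16 N or more along it slides it.
- rail_left (a point): Left end of the rail's ground face, in the corner with the bracket's inner face, 10 mm above the plate (level with the middle of the bar). Axes as rail. With the bar against the rail, the bar's centre line is 10 mm from the face.
- rail_right (a point): Right end of the rail's ground face, 400 mm from rail_left, 10 mm above the plate. Axes as rail.
- stop_bracket (a point): Point on the bracket's inner face where the stop rod comes out, 11 mm above the plate; axes as rail. The rod, 9 mm thick with a brass nose 15 mm across, runs along the rail on the seated bar's centre line, clamped with its nose (stop_nose) anywhere from 15 to 65 mm out of the bracket towards the bar (local -y). Its setting differs each time and is not measured: see or feel for it.
- plate: Worn cast-iron surface plate, 914 mm (y) by 610 mm (x), fixed to the bench; origin under its centre at bench height, flat working face 80 mm above it.
- chest: Fixed green tin chest standing on the plate at the robot's left, 220 mm wide (its y), 130 mm deep, 120 mm high (with handle 145 mm); origin at the centre of its underside. Its front looks along local -x, with the drop-down flap lying open on the plate for a further 112 mm, 6 mm high. It shelters the three pin gauges.
- pin1_center (a point): Centre of a ground steel pin gauge, 8 mm across, 60 mm long, lying in the cradle in the chest. Leave alone.
- pin2_center (a point): Centre of a pin gauge 10 mm across, 60 mm long, in the chest. Leave alone.
- pin3_center (a point): Centre of a pin gauge 12 mm across, 60 mm long, in the chest. Leave alone.
- surface_gauge: Black surface gauge standing behind the rail or beside it: base 75 x 55 mm, spindle up to 255 mm above the plate, slanting scriber reaching 75 mm either way from its middle. Origin under its base. Leave alone.
- scriber_holder: Brass plumb-shaped scriber holder standing on its wide end, 35 mm across, 116 mm tall with its point; origin under it. Leave alone.
- clamp: Toolmaker's clamp lying flat, about 85 x 130 mm with its screws, 12 mm high; origin under its middle. Leave alone.
- blue_tin: Jar of marking blue with a blue cap, 56 mm across, 62 mm tall, at the right of the plate; origin under it. Leave alone.
- block123: Polished steel 1-2-3 block lying flat on the robot's side of the bar, 51 x 76 x 25 mm high; origin under its centre. Leave alone.

How it is judged:
On the way, in this order (a step that is already met when the one before it is completed fails the run):
1. the bar lies along the rail's ground face, both ends within 1.5 mm of it, and has been pressed on it with more than 2 N (x of each of bar_left, bar_right in the frame of rail above -0.0295 m and height (world z) of bar_mid below 0.094 m and contact force between bar and rail above 2 N).
2. the bar's left end is within 1.5 mm of the stop rod's nose, with the bar still along the rail (both ends within 4 mm) (y of bar_left in the frame of stop_nose above -0.0015 m and x of each of bar_left, bar_right in the frame of rail above -0.032 m), for 0.1 s.
At the end, for the whole second after the job is handed in: The bar lies at rest, flat on the plate (its ends not raised by 1.5 mm), both its ends within 1.5 mm of the rail's ground face and its left end within 1.5 mm of the stop rod's nose; each end of the rail is within 2 mm of where it stood (x of bar_left in the frame of rail between -0.0295 and -0.025 m and x of bar_right in the frame of rail above -0.0295 m and y of bar_left in the frame of stop_nose above -0.0015 m and height (world z) of each of bar_left, bar_right below 0.0915 m and distance of each of rail_left, rail_right from where it was at the start of the episode below 0.002 m and linear speed of each of bar, rail below 0.005 m/s); the robot touches nothing.
It fails at once if either end of the rail is shifted by more than 2 mm (distance of any of rail_left, rail_right from where it was at the start of the episode above 0.002 m).
It fails at once if the bar is lifted off the plate by more than 5 mm or tipped over by more than 10 degrees (height (world z) of bar_mid above 0.095 m or angle between bar_mid's own z axis and vertical above 0.175 rad).
It fails at once if a bystander (pin gauge, surface gauge, scriber holder, clamp, jar or 1-2-3 block) is moved by more than 10 mm (distance of any of pin1_center, pin2_center, pin3_center, surface_gauge, scriber_holder, clamp, blue_tin, block123 from where it was at the start of the episode above 0.01 m).
It also fails if it takes over 72 s, if anything falls off the work surface, if the arm or the gripper's body presses on something with over 40 N, if the wrist force passes 120 N, or if a joint passes its speed limit or range.

## Working session

There is one attempt and no reset: what is moved stays moved. The work goes in short steps, each a Python script; the robot and the scene stay as the last script left them, time stands still between calls to the robot, and variables do not carry over. Pictures are saved under pics/ and viewed, at most 10 in all, crops included, and the job is handed in when it is done.

```bash
mkdir -p pics
cat > h.py <<'E'
import numpy as np, cv2
from rig import *
from scipy.spatial.transform import Rotation as R
def cam(name,pos=None,rv=None):
    c=calibration(name); f=192/np.tan(np.radians(c["fovy"])/2)
    if name=="wrist":
        T=np.eye(4);T[:3,:3]=R.from_rotvec(rv).as_matrix();T[:3,3]=pos
        M=T@np.array(c["mount"]); Rcw=M[:3,:3]; o=M[:3,3]
    else:
        Rw=R.from_rotvec(np.ravel(c["rvec"])).as_matrix(); Rcw=Rw.T; o=-Rw.T@np.ravel(c["tvec"])
    return f,c,Rcw,o
def ray(cm,uv,z):
    f,c,Rc,o=cm
    uv=np.atleast_2d(np.float64(uv)); d=(uv-[c["cx"],c["cy"]])/f; s=d.copy()
    for _ in range(30): s=d/(1+c["k1"]*(s**2).sum(1,keepdims=True))
    w=np.c_[s,np.ones(len(s))]@Rc.T
    return o+w*((z-o[2])/w[:,2])[:,None]
def proj(cm,P):
    f,c,Rc,o=cm
    q=(np.atleast_2d(P)-o)@Rc; s=q[:,:2]/q[:,2:]
    return s*(1+c["k1"]*(s**2).sum(1,keepdims=True))*f+[c["cx"],c["cy"]]
def save(n,im): cv2.imwrite("pics/"+n,cv2.cvtColor(im,cv2.COLOR_RGB2BGR))
E
python3 - <<'E'
from h import *
for n in ("scene","top"):
    im=get_image(n); save(n+"0.png",im); np.save("pics/"+n+"0.npy",im)
    print(n,calibration(n),cam(n)[3])
print(calibration("wrist")); print(get_position(),get_eef_rot(),finger_overhang() if callable(finger_overhang) else finger_overhang,get_clock())
E
```

```text
scene {'fovy': 54.918725494592486, 'cx': 248.84835008555214, 'cy': 190.44021343909785, 'k1': -0.04964354236250856, 'rvec': array([ 2.07032918,  1.08794963, -0.48620472]), 'tvec': array([-0.28979456, -0.24753488,  1.4071656 ])} [ 1.16715732 -0.46180936  0.74151557]
top {'fovy': 43.38129052117133, 'cx': 249.23964745279127, 'cy': 197.78815716970334, 'k1': -0.026387179759566823, 'rvec': array([ 2.13774109, -2.14310493,  0.17839866]), 'tvec': array([-0.01649534,  0.57068276,  1.19757633])} [ 0.371901   -0.01046929  1.27346771]
{'fovy': 61.717109518586106, 'cx': 250.80297846430207, 'cy': 186.13983672079567, 'k1': -0.0875658443074065, 'mount': array([[ 6.82551790e-04, -9.60353424e-01, -2.78784567e-01,
         7.09123072e-02],
       [ 9.99998933e-01,  1.01547577e-03, -1.04978755e-03,
         5.21222816e-04],
       [ 1.29126604e-03, -2.78783553e-01,  9.60353093e-01,
         2.02414517e-02],
       [ 0.00000000e+00,  0.00000000e+00,  0.00000000e+00,
         1.00000000e+00]])}
[ 0.21161935 -0.61429     0.40393831] [-3.09699335e+00 -5.18578235e-01  6.41574721e-04] 0.166 0.1
```

View pics/top0.png

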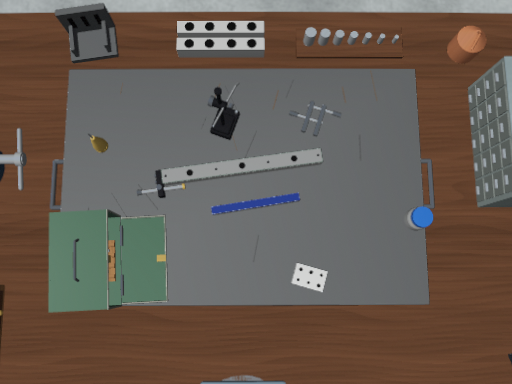

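View pics/scene0.png

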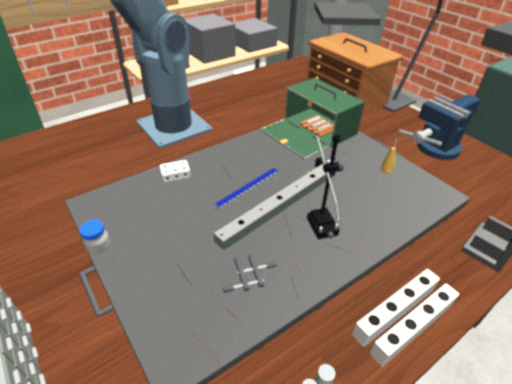

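The top view shows the blue bar from about (213,211) to (299,197). The rail face runs from about (162,184) to (322,162), with the brass nose near (184,186). Next I measure from this view, then look from close above with the wrist camera.

```bash
cat >> h.py <<'E'
def tool(yaw): # yaw = angle of tool x axis in world, pointing down
    return R.from_matrix(np.array([[np.cos(yaw),np.sin(yaw),0],[np.sin(yaw),-np.cos(yaw),0],[0,0,-1.]])).as_rotvec()
def bluebar(im,cm,z=.1):
    h=cv2.cvtColor(im,cv2.COLOR_RGB2HSV); m=cv2.inRange(h,(110,150,60),(130,255,255))
    cs=cv2.findContours(m,0,cv2.CHAIN_APPROX_NONE)[0]
    def ar(c):
        r=cv2.minAreaRect(c); return max(r[1])/max(min(r[1]),1)
    c=max([c for c in cs if cv2.contourArea(c)>60 and ar(c)>4],key=cv2.contourArea)
    P=ray(cm,c[:,0],z)[:,:2]; r=cv2.minAreaRect((P*1000).astype(np.float32))
    b=cv2.boxPoints(r)/1000; return r,b
E
python3 - <<'E'
from h import *
im=np.load("pics/top0.npy"); cm=cam("top"); r,b=bluebar(im,cm); print(r,b)
print("rail top far/near ends",ray(cm,[[162,184],[322,162],[161,170],[320,149]],.112)[:,:2])
print("nose",ray(cm,[[184,186]],.092)[:,:2], "chest flap",ray(cm,[[167,300],[167,216]],.086)[:,:2])
save("topc.png",cv2.resize(im[140:220,120:340],None,fx=3.6,fy=3.6,interpolation=cv2.INTER_CUBIC))
c=(b.mean(0))
for yaw in (np.pi+np.arctan2(0,1)+.1, .1):
    for p in ([c[0],c[1]+.07,.42],[c[0],c[1],.25]): print(yaw,p,ik(p,tool(yaw)))
E
```

```text
((549.1168212890625, -32.372779846191406), (15.602483749389648, 215.92202758789062), 9.12488079071045) [[ 0.52429307  0.07298481]
 [ 0.5585355  -0.14020473]
 [ 0.5739406  -0.13773037]
 [ 0.5396981   0.07545917]]
rail top far/near ends [[ 0.59458393  0.19598641]
 [ 0.64916701 -0.19759435]
 [ 0.62964865  0.19937169]
 [ 0.68226984 -0.19353857]]
nose [[0.59323574 0.14463016]] chest flap [[0.31483687 0.18140523]
 [0.51888245 0.18612906]]
3.241592653589793 [np.float32(0.5491168), np.float32(0.03762722), 0.42] [ 0.54171351  0.51248775 -0.9306722   1.75065044  0.45439404  1.11066968
  1.13521675]
3.241592653589793 [np.float32(0.5491168), np.float32(-0.03237278), 0.25] [ 0.48446622  0.6961356  -0.6798721   1.87717431  0.60646596  0.78571235
  1.14412361]
0.1 [np.float32(0.5491168), np.float32(0.03762722), 0.42] [ 0.22418505  0.39197323 -0.47840504  1.76775747  0.20639964  1.03163555
 -1.80061348]
0.1 [np.float32(0.5491168), np.float32(-0.03237278), 0.25] [ 0.11480011  0.59516178 -0.17942329  1.89927164  0.16367482  0.66115941
 -1.63469065]
```

View pics/topc.png

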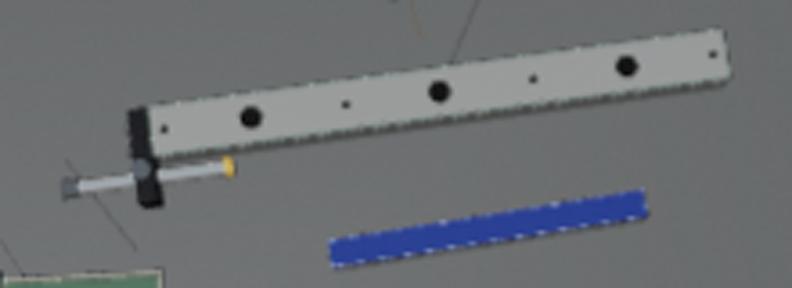

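The crop shows the nose at about (232,167) in the crop. The bar is clear of the rail and nearly parallel to it, with nothing between them. Next is a close wrist view.

Run:
```python
from h import *
move_to([.53,.0,.42],tool(.138))
pause(.3)
p,rv=get_position(),get_eef_rot(); im=get_image("wrist"); np.savez("pics/w1.npz",im=im,p=p,rv=rv); save("w1.png",im)
cm=cam("wrist",p,rv); r,b=bluebar(im,cm); print(p,get_clock(),get_wrist_force()); print(r,b)
```

```text
[ 5.30041553e-01 -2.85423367e-04  4.19968787e-01] 2.9083 [-0.45742701 -1.00998276 -0.27986913]
((546.9973754882812, -32.43284606933594), (17.557247161865234, 217.5265350341797), 8.994343757629395) [[ 0.521323    0.07362062]
 [ 0.55533046 -0.14123115]
 [ 0.5726718  -0.13848633]
 [ 0.5386643   0.07636546]]
```

View pics/w1.png

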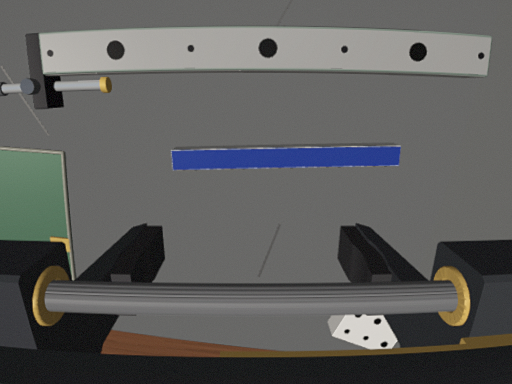

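The wrist view shows the bar at columns 172–401, rows 146–170. The rail's lower top edge is near row 73, and the brass nose is at (107,85). Next I fit the rail edge and the nose.

```bash
cat > meas.py <<'E'
from h import *
def rail(im,cm,c0=70,c1=480,rows=(20,100)):
    g=cv2.cvtColor(im,cv2.COLOR_RGB2GRAY).astype(float); pts=[]
    for u in range(c0,c1,4):
        if 80<u<116 and False: continue
        col=g[rows[0]:rows[1],u]; on=np.where(col>120)[0]
        if len(on)<10: continue
        on=on[on-on[0]-np.arange(len(on))<12]; e=on[-1]
        a,b=col[e],col[min(e+1,len(col)-1)]; pts.append([u,rows[0]+e+(a-120)/max(a-b,1)])
    return np.array(pts)
def fit(P):
    for _ in range(4):
        k=np.polyfit(P[:,1],P[:,0],1); r=P[:,0]-np.polyval(k,P[:,1]); P=P[abs(r)<max(2*r.std(),.0005)]
    return k,r.std()
def brass(im,cm,z=.091,box=(60,130,70,105)):
    h=cv2.cvtColor(im,cv2.COLOR_RGB2HSV); m=cv2.inRange(h,(15,120,90),(32,255,255))
    q=np.zeros_like(m); u0,u1,v0,v1=box; q[v0:v1,u0:u1]=m[v0:v1,u0:u1]; v,u=np.nonzero(q)
    return np.c_[u,v]
E
python3 - <<'E'
from meas import *
d=np.load("pics/w1.npz"); im=d["im"]; cm=cam("wrist",d["p"],d["rv"])
P=rail(im,cm,120,480); 
for z in (.112,): k,s=fit(ray(cm,P,z)); print("face x = %.5f*y+%.5f"%tuple(k),s,len(P))
print(P[::12])
B=brass(im,cm); print(B.min(0),B.max(0),len(B))
n=np.array([1,-k[0]])/np.hypot(1,k[0]); t=np.array([-n[1],n[0]])
r,b=bluebar(im,cm); print("bar dist to face", (b-[k[1],0])@n, "along",b@t)
for z in (.091,.0985): 
  Q=ray(cm,B,z)[:,:2]; print("nose",(Q@t).min(),(Q@t).max(),((Q-[k[1],0])@n).min(),((Q-[k[1],0])@n).max())
# same for top
im=np.load("pics/top0.npy"); cm=cam("top"); g=cv2.cvtColor(im,cv2.COLOR_RGB2GRAY)
print(ray(cm,[[162,184],[322,162]],.112)[:,:2]@t, (ray(cm,[[162,184],[322,162]],.112)[:,:2]-[k[1],0])@n, n,t)
E
```

```text
face x = -0.13915*y+0.62244 8.599745560068482e-05 90
[[120.          41.94444444]
 [168.          69.5       ]
 [216.          68.83783784]
 [264.          38.5       ]
 [312.          69.2962963 ]
 [360.          70.05263158]
 [408.          71.47826087]
 [456.          73.58823529]]
[100  77] [108  92] 102
bar dist to face [-0.09000137 -0.08593085 -0.06837673 -0.0724473 ] along [ 0.00106566 -0.21642277 -0.21609425  0.00139421]
nose 0.060929263323060166 0.06868824875333365 -0.017601077671052588 -0.0037097338738003387
nose 0.057650192493668276 0.06522068516676398 -0.017672156498959837 -0.004118281784073957
[ 0.11216631 -0.28518127] [-0.00057435 -0.00075821] [0.99045633 0.13782693] [-0.13782693  0.99045633]
```

```bash
cat > act.py <<'E'
from meas import *
K=(-.13915,.62244); n=np.array([.99045633,.13782693]); t=np.array([-n[1],n[0]]); o=np.array([K[1],0])
YAW=np.pi+np.arctan(.13915); RV=tool(YAW)
def W(d,a,z): q=o+n*d+t*(a-o@t); return [q[0],q[1],z]
def DA():
    p=np.array(get_position()); return (p[:2]-o)@n, p[:2]@t, p[2]
def F():
    f=np.mean([get_wrist_force() for _ in range(3)],0); return np.array([f[:2]@n,f[:2]@t,f[2]])
E
python3 - <<'E'
from act import *
move_to(W(-.13,-.108,.40),RV); print(get_clock(),get_joint_pos())
grip(.088); print(get_opening(),get_clock())
move_to(W(-.118,-.108,.27),RV); servo_line(W(-.118,-.108,.251),feed=.05); pause(.2)
print(DA(),F(),get_clock())
F0=F()
t0=get_clock(); servo_line(W(-.114,-.108,.251),feed=.03); print(get_clock()-t0,F()-F0,DA())
t0=get_clock(); servo_line(W(-.113,-.108,.251),feed=.02); print(get_clock()-t0,F()-F0,DA())
E
```

```text
5.3833 [ 0.82097923  0.49577011 -1.06789129  1.89415888  0.50113623  1.05075104
  1.25198235]
0.08785048643924132 5.6
(np.float64(-0.11788549736327361), np.float64(-0.10799035125056833), np.float64(0.25119036516154225)) [-0.71840408 -0.60928602  0.61282078] 6.9167
0.28330000000000055 [ 1.74657716  1.26422132 -0.5843274 ] (np.float64(-0.11370794613133786), np.float64(-0.10794094163353798), np.float64(0.2510735985092497))
0.25 [ 0.26473303  0.0910064  -0.52535346] (np.float64(-0.112980251312605), np.float64(-0.10798844580099763), np.float64(0.2509887347233903))
```

```bash
cat >> act.py <<'E'
def Fa(N=6):
    L=[]
    for _ in range(N): L.append(get_wrist_force()); pause(.02)
    f=np.array(L); return np.array([f[:,:2].mean(0)@n,f[:,:2].mean(0)@t,f[:,2].mean()]),f.std(0).max()
E
python3 - <<'E'
from act import *
F0,s=Fa(15); np.save("F0.npy",F0); print(F0,s)
for d in list(np.arange(-.109,-.094,.003))+[-.08,-.06,-.045,-.040]:
    servo_line(W(d,-.108,.251),feed=.04); f,s=Fa(5); print("%.4f"%d,DA()[0],(f-F0).round(2),s.round(2),get_clock())
E
```

```text
[-0.08218632 -0.15616043 -0.00233247] 0.41337589401611663
-0.1090 -0.10892808514867813 [-0.24  0.01  0.18] 0.57 8.0333
-0.1060 -0.10596657674265732 [-0.36  0.22 -0.43] 0.55 8.3667
-0.1030 -0.10296921059182566 [0.23 0.44 0.19] 0.43 8.7
-0.1000 -0.0998888340168432 [-0.11  0.01 -0.05] 0.87 9.0333
-0.0970 -0.0978785413965664 [-5.07 -0.57  4.08] 0.43 9.3667
-0.0800 -0.08052160586636552 [-3.3   0.02 -1.62] 0.79 10.025
-0.0600 -0.059377583176716375 [-0.15  0.12 -0.41] 0.75 10.7583
-0.0450 -0.04539539963987786 [-4.11  0.93  0.67] 0.55 11.3667
-0.0400 -0.04018762426010117 [-3.36  0.48 -0.54] 0.54 11.725
```

Run:
```python
from act import *
F0=np.load("F0.npy")
for d in np.r_[-.036,-.033,-.032,np.arange(-.0312,-.024,.0006)]:
    servo_line(W(d,-.108,.251),feed=.02); f,s=Fa(6); f=f-F0; print("%.4f %.4f"%(d,DA()[0]),f.round(2),get_clock())
    if f[0]<-7.3: break
```

```text
-0.0360 -0.0361 [-3.28  0.33 -1.51] 12.175
-0.0330 -0.0329 [-2.65  0.55 -2.32] 12.575
-0.0320 -0.0321 [-3.58  0.36 -1.53] 12.925
-0.0312 -0.0311 [-3.    0.29 -2.07] 13.275
-0.0306 -0.0306 [-3.8   0.37 -2.48] 13.625
-0.0300 -0.0304 [-5.61  0.58 -0.76] 13.975
-0.0294 -0.0302 [-7.9   0.33  1.28] 14.325
```

Run:
```python
from act import *
p,rv=get_position(),get_eef_rot(); im=get_image("wrist"); save("w2.png",im); np.savez("pics/w2.npz",im=im,p=p,rv=rv)
im=get_image("top"); np.save("pics/top2.npy",im)
print(rv,RV)
```

```text
[ 2.16297560e-01 -3.13158181e+00  8.62047210e-04] [ 0.21700878 -3.13408864 -0.        ]
```

View pics/w2.png

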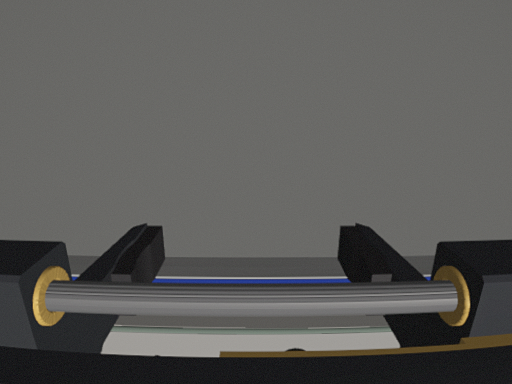

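The bar's blue top sits at row 281, ahead of the fingers, and the rail edge is at row 330. The gap between them is hidden by the gripper, so I'll feel for contact at each end.

Run:
```python
from act import *
servo_line(W(-.042,-.108,.251),feed=.08); grip(.0); 
for a in (-.03,-.186):
    servo_line(W(-.042,a,.251),feed=.2); servo_line(W(-.034,a,.251),feed=.05); F0,_=Fa(10)
    for d in np.arange(-.032,-.024,.0005):
        servo_line(W(d,a,.251),feed=.02); f,s=Fa(5); f=f-F0; print("%.3f %.4f %.4f"%(a,d,DA()[0]),f.round(2),get_clock())
        if f[0]<-4.5: break
    servo_line(W(-.042,a,.251),feed=.08)
```

```text
-0.030 -0.0320 -0.0320 [0.23 0.26 0.24] 17.3833
-0.030 -0.0315 -0.0315 [ 0.15 -0.12  0.09] 17.7167
-0.030 -0.0310 -0.0310 [ 0.15  0.03 -0.12] 18.05
-0.030 -0.0305 -0.0306 [-0.67 -0.31  1.02] 18.3833
-0.030 -0.0300 -0.0304 [-3.94 -0.24  2.9 ] 18.7167
-0.030 -0.0295 -0.0300 [-5.88 -0.24  4.13] 19.05
-0.186 -0.0320 -0.0320 [ 0.11  0.53 -0.1 ] 21.1
-0.186 -0.0315 -0.0315 [0.19 0.37 0.5 ] 21.4333
-0.186 -0.0310 -0.0310 [ 0.25  0.69 -0.14] 21.7667
-0.186 -0.0305 -0.0307 [-1.61  0.07  0.66] 22.1
-0.186 -0.0300 -0.0305 [-5.07  0.43  3.91] 22.4333
```

Run:
```python
from act import *
D=-.0135
servo_line(W(-.06,-.25,.251),feed=.15); servo_line(W(D,-.25,.251),feed=.08); F0,_=Fa(12); np.save("F1.npy",F0)
for a in np.r_[-.242,-.238,-.235,-.232,-.22,-.205,-.195,np.arange(-.190,-.16,.002)]:
    servo_line(W(D,a,.251),feed=.04); f,s=Fa(5); f=f-F0; x=DA(); print("%.4f %.4f %.4f"%(a,x[1],x[0]),f.round(2),get_clock())
    if f[1]<-6.5 or abs(f[0])>5: break
```

```text
-0.2420 -0.2420 -0.0135 [ 0.16  0.29 -0.28] 24.6917
-0.2380 -0.2379 -0.0135 [-0.01  0.28 -0.42] 25.025
-0.2350 -0.2350 -0.0135 [-0.18  0.47 -0.27] 25.3583
-0.2320 -0.2320 -0.0135 [-0.38 -0.27 -0.41] 25.6917
-0.2200 -0.2200 -0.0136 [-0.45 -1.53 -0.75] 26.225
-0.2050 -0.2045 -0.0134 [-0.3  -0.18 -0.22] 26.8333
-0.1950 -0.1950 -0.0134 [ 0.26 -2.02 -0.08] 27.3167
-0.1900 -0.1902 -0.0135 [ 0.21 -2.55  0.08] 27.675
-0.1880 -0.1885 -0.0135 [-0.21 -5.02  0.17] 28.0083
-0.1860 -0.1863 -0.0135 [ 0.26 -4.99  0.46] 28.3417
-0.1840 -0.1841 -0.0135 [-0.12 -4.56  0.78] 28.675
-0.1820 -0.1821 -0.0135 [-0.06 -4.64  0.96] 29.0083
-0.1800 -0.1800 -0.0135 [-0.05 -5.    1.28] 29.3417
-0.1780 -0.1780 -0.0135 [-0.29 -4.54  1.31] 29.675
-0.1760 -0.1760 -0.0135 [ 0.14 -4.59  1.42] 30.0083
-0.1740 -0.1740 -0.0135 [-0.35 -4.56  1.09] 30.3417
-0.1720 -0.1736 -0.0135 [ 0.21 -8.58  1.31] 30.675
```

Run:
```python
from act import *
servo_line(W(-.0135,-.19,.251),feed=.06); servo_line(W(-.06,-.19,.251),feed=.15); grip(.0)
for a in (.035,-.13):
    servo_line(W(-.042,a,.251),feed=.2); servo_line(W(-.034,a,.251),feed=.05); F0,_=Fa(10)
    for d in np.arange(-.032,-.024,.0005):
        servo_line(W(d,a,.251),feed=.02); f,s=Fa(5); f=f-F0; print("%.3f %.4f %.4f"%(a,d,DA()[0]),f.round(2),get_clock())
        if f[0]<-4.2: break
    servo_line(W(-.042,a,.251),feed=.08)
D=-.0135
servo_line(W(-.06,-.19,.251),feed=.15); servo_line(W(D,-.19,.251),feed=.08); servo_line(W(D,-.178,.251),feed=.05); F0,_=Fa(10)
for a in np.arange(-.1755,-.165,.0005):
    servo_line(W(D,a,.251),feed=.02); f,s=Fa(5); f=f-F0; x=DA(); print("%.4f %.4f %.4f"%(a,x[1],x[0]),f.round(2),get_clock())
    if f[1]<-7 or abs(f[0])>5: break
servo_line(W(D,-.19,.251),feed=.06); servo_line(W(-.06,-.19,.26),feed=.15)
```

```text
0.035 -0.0320 -0.0320 [-0.12 -0.43  0.45] 33.8833
0.035 -0.0315 -0.0315 [-0.12 -0.29  0.37] 34.2167
0.035 -0.0310 -0.0310 [ 0.09 -0.31 -0.14] 34.55
0.035 -0.0305 -0.0305 [ 0.29 -0.29  0.36] 34.8833
0.035 -0.0300 -0.0302 [-1.37 -0.09  1.16] 35.2167
0.035 -0.0295 -0.0300 [-4.76 -0.64  3.85] 35.55
-0.130 -0.0320 -0.0320 [-0.48  0.35  0.46] 37.6417
-0.130 -0.0315 -0.0315 [-0.15 -0.06  0.42] 37.975
-0.130 -0.0310 -0.0310 [0.02 0.1  0.48] 38.3083
-0.130 -0.0305 -0.0307 [-1.84  0.44  1.65] 38.6417
-0.130 -0.0300 -0.0305 [-5.67  0.41  4.19] 38.975
-0.1755 -0.1755 -0.0135 [-0.02  0.43  0.5 ] 41.4917
-0.1750 -0.1750 -0.0135 [-0.49  0.3   0.2 ] 41.825
-0.1745 -0.1745 -0.0135 [-0.37  0.34  0.04] 42.1583
-0.1740 -0.1742 -0.0135 [-0.27 -0.77  0.18] 42.4917
-0.1735 -0.1741 -0.0135 [-0.06 -2.42 -0.27] 42.825
-0.1730 -0.1738 -0.0135 [-0.11 -4.83 -0.28] 43.1583
-0.1725 -0.1737 -0.0135 [-0.09 -5.83  0.24] 43.4917
-0.1720 -0.1737 -0.0135 [-0.16 -6.95  0.68] 43.825
-0.1715 -0.1735 -0.0135 [-0.01 -7.73  0.68] 44.1583
```

The feel is firm on both faces. One last look from the first viewing pose.

Run:
```python
from act import *
servo_line(W(-.12,-.15,.42),feed=.25); move_to([.53,.0,.42],tool(.138)); pause(.3)
p,rv=get_position(),get_eef_rot(); im=get_image("wrist"); np.savez("pics/w3.npz",im=im,p=p,rv=rv)
save("w3.png",cv2.resize(im[20:120,0:400],None,fx=2,fy=2,interpolation=cv2.INTER_CUBIC)); cm=cam("wrist",p,rv)
r,b=bluebar(im,cm); print(get_clock(),r[2],"bar d",((b-o)@n).round(4),"a",(b@t).round(4))
P=rail(im,cm,120,480,(20,77)); k,s=fit(ray(cm,P,.112)); print(k,s)
```

```text
48.3083 7.8853631019592285 bar d [-0.0196 -0.0198 -0.0021 -0.0019] a [ 0.042  -0.1582 -0.1582  0.042 ]
[-0.14838211  0.62090073] 0.00047367624600920576
```

View pics/w3.png

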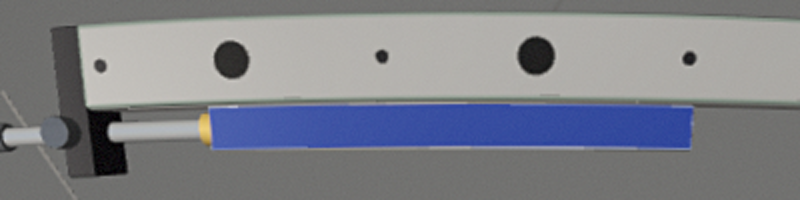

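The view shows the bar seated: its left end is on the brass nose at crop (210,128), and its long side lies along the rail edge at about crop row 105. Handing in.

```bash
python3 -c "
from rig import *
print(hand_in(),get_clock())"
```

```text
the job is handed in; nothing more can be done
the job is handed in; nothing more can be done
```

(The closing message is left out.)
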